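# Run a sensor carriage round the curved guide rod to its buffer

## Task

Thread the bored sensor carriage onto the free end of the curved guide rod of the scanning stand with its lens facing the sample vial, and ease it round the bend, turning it with the rod, until it has pushed the red buffer sleeve fully home; then let go and leave it there. Work gently by feel: never bear on the stand or its rod with more than 15 N, and do not disturb the vial, the stopper or the salve tub.

Things in the scene. Friction and masses are not known exactly. Their poses are not given: they have to be found in the camera images.
- carriage: Loose sensor carriage, about 0.18 kg, upright on the 4 mm glass plate left of the stand. Origin: centre of its underside. Block 26 mm along x by 34 mm along y, 42 mm high; on top a blue grip fin 26 mm along x, 12 mm thick along y, 41 to 77 mm above the origin: grip it across y. Bottom-heavy: on the rod it hangs upright by itself, the bore's axis 2 mm below the rod's.
- bore (a point): Centre of the carriage's through bore, 26 mm above the carriage's origin; axes as the carriage. The bore is round, 14 mm diameter, runs along x and is 26 mm long, open at both faces.
- lens (a point): Front of the black lens barrel (17 mm diameter) that stands out of the carriage's -y side, 26.5 mm from the bore's centre.
- scan_stand: Scanning stand fixed on the table. Origin: on the table under the nominal centre of the rod's arc; axes level, z up. Grey base plate 12 mm thick, from -50 to +155 mm in x and -55 to +135 mm in y; a 12 mm pedestal on it at the origin carries the sample vial. The steel guide rod is 10 mm thick, level, its axis 90 mm above the table, held only by the post at its far end.
- rod_tip (a point): Free rounded end of the guide rod, on its axis; axes as the stand. Nominally the rod runs from here 30 mm straight in +x, then bends clockwise seen from above, round the sample, on an arc of 120 mm radius (of the axis) through 80 degrees, then 45 mm straight on to the post (its top 11 mm above the rod's axis). Rigid; nothing else touches the rod.
- arc_centre (a point): Nominal centre of the rod's arc at rod height (stand frame 0, 0, 90 mm). NOT MEASURED: rod, post and buffer together stand turned about the vertical through the rod tip by an unknown fixed trim of up to 0.1 rad either way, so the far end may lie some 18 mm beside its nominal place (the tip does not move); find it by feel.
- buffer (a joint): Red buffer sleeve with a black face (25 mm diameter) round the rod before the post. Value: how far it is pushed towards the post, 0 at the start, 0.008 fully home (hard end). It takes about 5 N to push slowly and stays where left. At 0 its face lies 4 mm past the arc's end; home, the bore's centre is 1 mm before the arc's end, 178 mm from the rod tip in a straight line.
- sample_vial: Bystander: capped sample vial, 21 mm diameter, 50 mm high, standing on the pedestal in the middle of the stand. Origin: centre of its underside.
- stopper: Bystander: dark rubber stopper, 31 mm diameter, 26 mm high, on the table on the right of the stand. Origin: centre of its underside.
- salve_tub: Bystander: salve tub, 87 mm diameter, 57 mm high, on the table to the right of the stand. Origin: centre of its underside.

How it is judged:
By the outcome, as a careful person would: the job done as asked, in the order asked, and still so for the second after the job is handed in, with the robot touching nothing.
It also fails if it takes over 72 s, if anything falls off the work surface, if the arm or the gripper's body presses on something with over 40 N, if the wrist force passes 120 N, or if a joint passes its speed limit or range.

## Robot

A 6-joint arm with a two-finger parallel gripper is mounted at the origin on a cart in front of the work surface, level with it; the furniture and walls round the work are solid. World frame = base frame: x ahead of the robot, y to its left, z up, the work surface at z = 0. Lengths are in m, angles in degrees, forces in N, time in s.
With the tool pointing down it reaches from about 0.4 to 0.825 m from the base axis. Payload 7 kg.
Tool frame: the origin (TCP) lies midway between the tips of the shut fingers; the grasp point (between the pads) lies 19 mm behind it; z points along the fingers, y is the line along which they close (so a half turn about z gives the same grasp; the last joint's range is limited). The gripper opens to 88 mm and grips with 3 to 60 N. Pads are 19 mm wide; open, the fingers measure 130 mm over their backs; the gripper's body (78 mm by 193 mm) begins 47 mm behind the grasp point.
Start: joints at [80.506, 20.546, 0.682, 0, -70.136, -16.507], TCP at [0.296, 0.607, 0.227] pointing down, gripper open.
Joint ranges: [-176.03, 176.03], [-82.01, 121.73], [-58.28, 71.71], [-173.87, 95.51], [-174.79, -0.11], [-173.66, 173.66]. Speed limits (degrees/s): [136.94, 136.94, 172.46, 180, 180, 180].

## Interface

Orientations are given as [roll, pitch, yaw] about the fixed x, y, z axes, in that order (R = Rz(yaw) Ry(pitch) Rx(roll)).
In Python, from plant import ctrl gives the robot as it stands. The module is installed in compiled form; this text tells all that it offers.
- The arm moves only by the tool send_rows, never from a script. Its argument "plan" is a list that holds one entry, the list of rows, each a list of 6 numbers: the shift along the tool's x, y, z in cm, then the turn, a rotation vector about the tool's x, y, z in degrees. A call has 1 to 8 rows; each row is the pose to reach, as a shift and turn from the pose commanded when the call began, along the tool's axes at that moment; what a row does not reach only later rows make up. A row lasts 1/12 s, in which the tool goes at most 41.7 mm and 7.16 degrees, less where a joint would pass 70% of its speed; a pose out of reach is approached as far as the arm can. A call with a gripper value outside its range is refused whole. "fingers" is the opening, from 0 (shut) to 1 (fully open), set as the call begins (left out, the last holds). The fingers move at their own pace and stop on an object; the grip force is fixed at half the most. Time passes only in rows, so rows that repeat a pose let the fingers close. It gives the time, the measured TCP pose, the force, the opening and the grip force at its end, in the units of the state.
- ctrl.get_obs(): the state, without advancing time (a new reading comes with each control period).
- ctrl.snapshot(name): name is "scene" or "top" or "wrist"; returns a dict with "img" (400x640x3 uint8, red, green, blue), "K" (3x3 intrinsics, pixels), "k1" (the pictures are not rectified: a ray, as slopes to the right and down, at radius r is drawn at 1 + k1 r^2 times it, then the intrinsics apply), "pose" (4x4, takes a point from camera to world coordinates). Camera axes: x right, y down, z forward; pixel columns grow to the right and rows downward; lengths in m; the calibration is good to about 2 mm. A picture is of the moment at which its call begins. There is no depth.
- ctrl.close_job(): hands the job in; it is judged then, once.
The state is a dict: "clock": time; "joint_pos": joint angles; "qvel": joint speeds; "tau": joint torques, N m; "tool_pos": TCP position; "orientation": TCP orientation; "force": force on the tool from outside, world axes, zero at the start; "moment": the same for the moment, N m; "opening": finger opening in m; "gripper_force": force on a finger pad.
Only numpy, scipy, OpenCV 4.12 (cv2) and the standard library are available. Lean on these libraries where they do the work, as an engineer would, in place of code of your own. Each camera call takes 0.05 s, during which the arm holds its last target. There are 200 camera calls.

## Working session

There is one attempt and no reset: what is moved stays moved. The work goes in short steps, Python scripts to look and compute and a tool call to move; the robot and the scene stay as the last step left them, time stands still between calls to the robot, and variables do not carry over. Pictures are saved under pics/ and viewed, at most 10 in all, crops included, and the job is handed in when it is done.

Besides the shell and the picture viewer there is one more tool, called after ">>>" in YAML: its name, and indented under it one key for each argument. send_rows: Moves the arm, as the interface text tells. Its arguments: {"type":"object","properties":{"plan":{"type":"array","items":{"type":"array","items":{"type":"array","items":{"type":"number"}}}},"fingers":{"type":"number"}},"required":["plan"]}

```bash
mkdir -p pics; cat > h.py <<'E'
import numpy as np, cv2
from plant import ctrl
from scipy.spatial.transform import Rotation as R
def snap(n,f):
    s=ctrl.snapshot(n); cv2.imwrite('pics/'+f+'.png',s['img'][:,:,::-1]); np.savez('pics/'+f+'.npz',K=s['K'],k1=s['k1'],pose=s['pose'],img=s['img']); return s
def ray(s,u,v):
    K=s['K'];k=float(s['k1']);d=np.array([(u-K[0,2])/K[0,0],(v-K[1,2])/K[1,1]]);p=d.copy()
    for _ in range(30): p=d/(1+k*(p@p))
    P=s['pose'];r=P[:3,:3]@np.array([p[0],p[1],1]);return P[:3,3],r/np.linalg.norm(r)
def proj(s,X):
    P=s['pose'];c=P[:3,:3].T@(np.array(X)-P[:3,3]);p=c[:2]/c[2];p=p*(1+float(s['k1'])*(p@p));return [s['K'][0,0]*p[0]+s['K'][0,2],s['K'][1,1]*p[1]+s['K'][1,2]]
def atz(s,u,v,z):
    o,r=ray(s,u,v);return o+r*(z-o[2])/r[2]
def tri(*obs):
    A=np.zeros((3,3));b=np.zeros(3)
    for s,u,v in obs:
        o,r=ray(s,u,v);M=np.eye(3)-np.outer(r,r);A+=M;b+=M@o
    X=np.linalg.solve(A,b);return X,[np.round(np.array(proj(s,X))-[u,v],1) for s,u,v in obs]
def ld(f): return dict(np.load('pics/'+f+'.npz'))
E
python3 - <<'E'
from h import *
np.set_printoptions(precision=4,suppress=True)
for n in ['scene','top','wrist']:
    s=snap(n,n+'0'); print(n,s['K'],s['k1'],s['pose'])
print(ctrl.get_obs())
E
```

```text
scene [[403.5405   0.     315.6021]
 [  0.     403.5405 207.6329]
 [  0.       0.       1.    ]] -0.06037733426799433 [[ 0.6261 -0.4591  0.6303 -0.1027]
 [-0.7797 -0.3784  0.4989 -0.538 ]
 [ 0.0094 -0.8038 -0.5949  0.7038]
 [ 0.      0.      0.      1.    ]]
top [[384.509    0.     318.2666]
 [  0.     384.509  199.4415]
 [  0.       0.       1.    ]] -0.08079461388900984 [[ 0.0256 -0.9928  0.1171  0.4259]
 [-0.9996 -0.0241  0.0139 -0.0325]
 [-0.011  -0.1174 -0.993   1.193 ]
 [ 0.      0.      0.      1.    ]]
wrist [[276.863    0.     320.7347]
 [  0.     276.863  196.3358]
 [  0.       0.       1.    ]] -0.006464522924089004 [[-0.4375 -0.8714 -0.2219  0.3545]
 [-0.8992  0.4244  0.1065  0.5784]
 [ 0.0014  0.2461 -0.9692  0.3827]
 [ 0.      0.      0.      1.    ]]
{'clock': 0.15, 'joint_pos': array([ 80.5069,  20.5811,   0.6451,  -0.0132, -70.1357, -16.5077]), 'qvel': array([-0.0594, -0.0685,  0.1854,  0.1011,  0.1287,  0.0014]), 'tau': array([ -0.0008, -58.3277,  29.329 ,   7.0012,   0.0088,  -0.0001]), 'tool_pos': array([0.2958, 0.6063, 0.2258]), 'orientation': array([179.9277,  -0.0085, -26.0053]), 'force': array([0.3821, 0.254 , 0.2227]), 'moment': array([-0.066 ,  0.028 ,  0.0199]), 'gripper_force': 0.0, 'opening': 0.08769527089464188}
```

View pics/scene0.png

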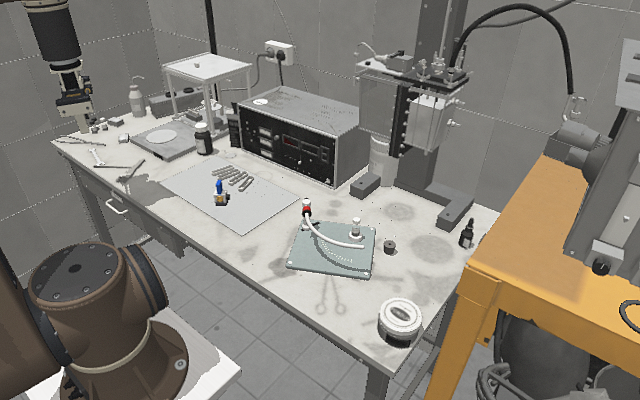

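View pics/top0.png

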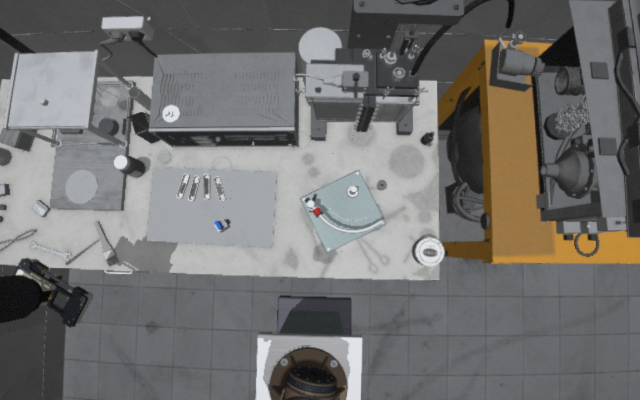

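```bash
python3 - <<'E'
from h import *
a=ld('top0')['img'][165:260,200:400];b=ld('scene0')['img'][165:285,200:400]
a=cv2.resize(a[:,:,::-1],None,fx=4,fy=4,interpolation=cv2.INTER_CUBIC)
cv2.imwrite('pics/ca.png',a)
b=cv2.resize(b[:,:,::-1],None,fx=4,fy=4,interpolation=cv2.INTER_CUBIC);cv2.imwrite('pics/cb.png',b)
E
```

```text
(no output)
```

View pics/ca.png

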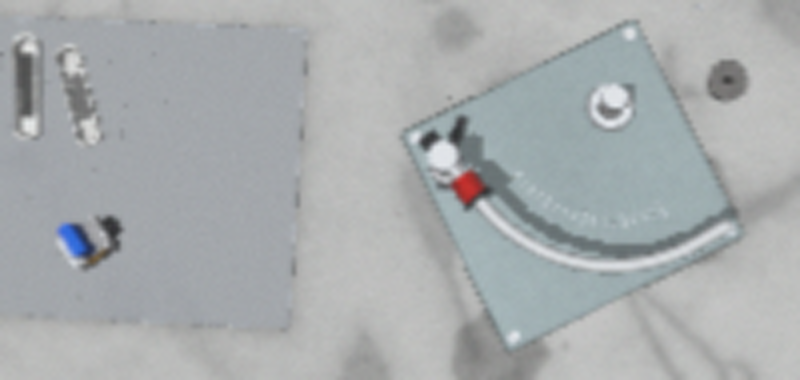

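View pics/cb.png

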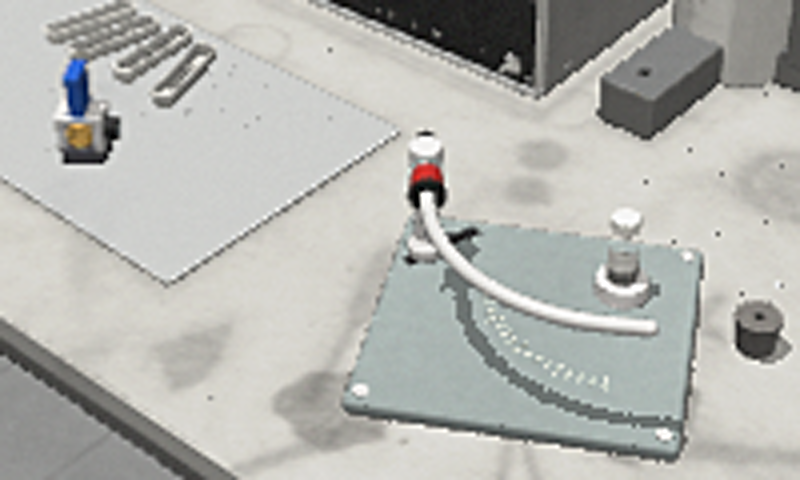

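```bash
cat >> h.py <<'E'
def ca(u,v): return 200+(u+.5)/4-.5,165+(v+.5)/4-.5
E
python3 - <<'E'
from h import *
np.set_printoptions(precision=4,suppress=True)
t=ld('top0');s=ld('scene0')
for n,a,b in [('tip',(733,228),(655,327)),('fintop',(74,240),(77,65)),('vial',(614,97),(627,222)),('post',(443,154),(425,152)),('lens',(118,228),(113,128))]:
    print(n,tri((t,*ca(*a)),(s,*ca(*b))))
C=[atz(t,*ca(*p),.012) for p in [(403,132),(507,350),(743,235),(636,20)]]
print(np.array(C))
# 403,132:(155,-55) ; 507,350:(155,135); 743,235:(-50,135); 636,20:(-50,-55)
M=np.array([(155,-55),(155,135),(-50,135),(-50,-55)])/1e3;C=np.array(C)[:,:2]
a=M-M.mean(0);b=C-C.mean(0);th=np.arctan2((a[:,0]*b[:,1]-a[:,1]*b[:,0]).sum(),(a*b).sum());c,q=np.cos(th),np.sin(th);Rz=np.array([[c,-q],[q,c]])
o=C.mean(0)-Rz@M.mean(0);print(np.degrees(th),o,'tip nominal',o+Rz@[-.03,.12], (b-a@Rz.T)*1e3)
E
```

```text
tip (array([ 0.4958, -0.203 ,  0.0959]), [array([-0.1,  0.1]), array([ 0.1, -0. ])])
fintop (array([0.4764, 0.271 , 0.0863]), [array([ 0.2, -0.2]), array([-0.3, -0. ])])
vial (array([ 0.5926, -0.1193,  0.07  ]), [array([ 0.2, -0.1]), array([-0.3,  0. ])])
post (array([0.5439, 0.0055, 0.0946]), [array([-0.1,  0.1]), array([ 0.1, -0. ])])
lens (array([0.4877, 0.253 , 0.0338]), [array([-0.1,  0.1]), array([0.2, 0. ])])
[[ 0.5694  0.0395  0.012 ]
 [ 0.4041 -0.0448  0.012 ]
 [ 0.4961 -0.2241  0.012 ]
 [ 0.6619 -0.1396  0.012 ]]
117.13672457732022 [ 0.5924 -0.1207] tip nominal [ 0.4993 -0.2021] [[-1.2338 -2.7705]
 [ 2.5103 -0.4897]
 [ 1.0049  2.717 ]
 [-2.2813  0.5432]]
```

>>> send_rows:
  plan:
    - [[30.9,22.2,2.5,0,0,119],[30.9,22.2,2.5,0,0,119],[30.9,22.2,2.5,0,0,119],[30.9,22.2,2.5,0,0,119],[30.9,22.2,2.5,0,0,119],[30.9,22.2,2.5,0,0,119],[30.9,22.2,2.5,0,0,119],[30.9,22.2,2.5,0,0,119]]

```text
clock: 0.82
tool_pos: [0.454, 0.3119, 0.2047]
orientation: [-180.0, 0.0, -83.6]
force: [1.5, 1.2, -0.1]
opening: 0.0872
gripper_force: 0.0
```

>>> send_rows:
  plan:
    - [[3.5,-1.4,0,0,0,61.5],[3.5,-1.4,0,0,0,61.5],[3.5,-1.4,0,0,0,61.5],[3.5,-1.4,0,0,0,61.5],[3.5,-1.4,0,0,0,61.5],[3.5,-1.4,0,0,0,61.5],[3.5,-1.4,0,0,0,61.5],[3.5,-1.4,0,0,0,61.5]]

```text
clock: 1.48
tool_pos: [0.4715, 0.2805, 0.2045]
orientation: [180.0, -0.0, -141.0]
force: [-0.9, -0.1, -0.8]
opening: 0.0877
gripper_force: 0.0
```

>>> send_rows:
  plan:
    - [[0,0,0,0,0,4],[0,0,0,0,0,4],[0,0,0,0,0,4],[0,0,0,0,0,4]]

```text
clock: 1.82
tool_pos: [0.4715, 0.2806, 0.2046]
orientation: [180.0, -0.0, -144.4]
force: [-0.1, -0.0, 0.0]
opening: 0.0874
gripper_force: 0.0
```

```bash
python3 - <<'E'
from h import *
np.set_printoptions(precision=4,suppress=True)
s=snap('wrist','w1');o=ctrl.get_obs();print(o);print(s['pose'],proj(s,[.476,.271,.081]))
E
```

```text
{'clock': 1.8667, 'joint_pos': array([  51.2112,    9.6184,  -17.2128,   -0.0024,  -63.1772, -105.6815]), 'qvel': array([ 0.0107, -0.1135, -0.0098, -0.1122,  0.0407, -0.569 ]), 'tau': array([ -0.0051, -41.4838,  27.7153,   6.5769,  -0.0878,   0.0167]), 'tool_pos': array([0.4716, 0.2806, 0.2046]), 'orientation': array([-179.9998,   -0.0087, -144.4714]), 'force': array([-0.5885, -0.2088, -0.8185]), 'moment': array([ 0.0961, -0.1226,  0.0292]), 'gripper_force': 0.0, 'opening': 0.08732314612567922}
[[-0.5824  0.788   0.1998  0.4175]
 [ 0.8129  0.5644  0.1433  0.2432]
 [ 0.0002  0.2459 -0.9693  0.3616]
 [ 0.      0.      0.      1.    ]] [np.float64(309.66993160113765), np.float64(189.43024960802217)]
```

View pics/w1.png

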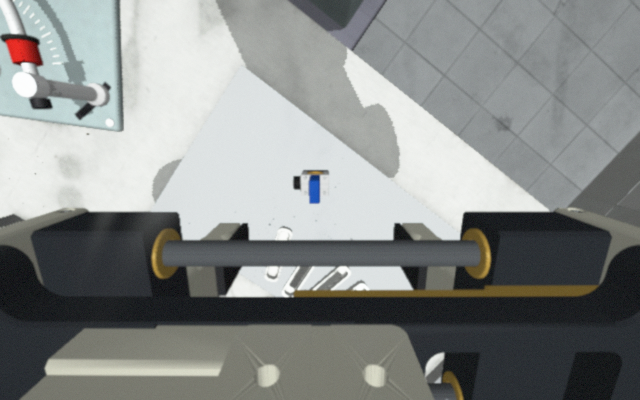

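```bash
cat >> h.py <<'E'
def blue(s,top=0.081):
    """fin top quad: blue pixels -> min-area rect of brightest blue, at z=top"""
    im=s['img'].astype(int);m=((im[:,:,2]-im[:,:,0]>60)).astype(np.uint8)
    n,l,st,c=cv2.connectedComponentsWithStats(m);i=1+np.argmax(st[1:,4]);return l==i,st[i],c[i]
E
python3 - <<'E'
from h import *
np.set_printoptions(precision=4,suppress=True,linewidth=200)
s=ld('w1');m,st,c=blue(s);print(st,c)
x,y,w,h=st[:4]
for v in range(y-12,y+h+3):print(v,[ '%d'%(s['img'][v,u,2])+('*' if m[v,u] else '') for u in range(x-16,x+w+16)])
E
```

```text
[309 176  11  27 272] [314.0809 189.2941]
164 ['227', '228', '225', '228', '226', '226', '228', '226', '227', '227', '227', '226', '227', '227', '225', '226', '227', '226', '228', '227', '226', '227', '228', '227', '225', '225', '227', '225', '226', '228', '227', '230', '225', '227', '226', '227', '227', '228', '227', '226', '227', '227', '227']
165 ['228', '228', '226', '226', '227', '226', '228', '227', '228', '228', '226', '227', '226', '227', '225', '226', '224', '227', '227', '227', '224', '225', '227', '225', '226', '227', '227', '226', '227', '226', '226', '227', '228', '228', '227', '228', '227', '227', '227', '227', '226', '226', '227']
166 ['226', '226', '226', '227', '227', '227', '227', '227', '227', '227', '225', '226', '227', '227', '228', '226', '226', '227', '227', '226', '225', '226', '226', '225', '226', '225', '227', '227', '226', '227', '226', '228', '228', '227', '227', '226', '228', '226', '226', '227', '226', '227', '227']
167 ['227', '227', '228', '225', '227', '225', '226', '228', '226', '226', '226', '228', '227', '228', '226', '228', '226', '227', '227', '2
[... 11242 characters left out ...]
26', '226', '226', '226', '226', '226', '227', '226', '228', '226', '227', '226', '227']
204 ['228', '229', '226', '227', '227', '227', '227', '226', '227', '228', '228', '226', '226', '227', '227', '227', '222', '220', '221', '221', '221', '221', '220', '222', '221', '221', '225', '227', '226', '227', '227', '226', '227', '227', '225', '227', '226', '227', '228', '226', '226', '227', '227']
205 ['227', '226', '226', '225', '227', '227', '228', '225', '228', '229', '228', '228', '226', '227', '227', '226', '225', '225', '226', '226', '226', '227', '226', '227', '226', '227', '228', '226', '227', '225', '228', '227', '226', '225', '226', '227', '225', '227', '228', '228', '227', '226', '228']
```

```bash
cat >> h.py <<'E'
def shift(P,yaw0,T,yaw1):
    """tool-axes cm shift and z turn, tool down, from P,yaw0 to T,yaw1 """
    y=np.radians(yaw0);d=np.array(T)-P;w=(yaw0-yaw1+180)%360-180
    return np.round([100*(d[0]*np.cos(y)+d[1]*np.sin(y)),100*(d[0]*np.sin(y)-d[1]*np.cos(y)),-100*d[2],w],2)
E
python3 - <<'E'
from h import *
np.set_printoptions(precision=4,suppress=True,linewidth=200)
s=ld('w1');t=ld('top0');P=[.4716,.2806,.2046]
c=atz(s,314.1,191.7,.081);print(c,tri((s,314.1,191.7),(t,*ca(74,240)),(ld('scene0'),*ca(77,65))))
print(tri((s,314.1,191.7),(t,*ca(74,240))))
print(shift(P,-144.47,[c[0],c[1],.13],-144.47))
E
```

```text
[0.4753 0.2761 0.081 ] (array([0.4762, 0.2734, 0.0844]), [array([-2.8, -0. ]), array([-0.4, -0.1]), array([-0.8,  0.3])])
(array([0.4771, 0.2769, 0.0692]), [array([-0.1, -0.8]), array([-0.2, -0.2])])
[-0.04 -0.58  7.46  0.  ]
```

>>> send_rows:
  plan:
    - [[0,-0.6,7.5,0,0,0],[0,-0.6,7.5,0,0,0],[0,-0.6,7.5,0,0,0],[0,-0.6,7.5,0,0,0]]

```text
clock: 2.2
tool_pos: [0.4745, 0.2749, 0.1289]
orientation: [-179.9, -0.2, -144.5]
force: [0.1, 0.2, 0.3]
opening: 0.0875
gripper_force: 0.0
```

```bash
python3 - <<'E'
from h import *
np.set_printoptions(precision=4,suppress=True,linewidth=200)
s=snap('wrist','w2');o=ctrl.get_obs();print(o['clock'],o['tool_pos'],o['orientation'])
im=s['img'].astype(int);m=(im[:,:,2]-im[:,:,0]>60)&(im[:,:,2]>150);m=m.astype(np.uint8)
n,l,st,c=cv2.connectedComponentsWithStats(m);i=1+np.argmax(st[1:,4]);print(st[i],c[i])
q=cv2.boxPoints(cv2.minAreaRect(cv2.findNonZero((l==i).astype(np.uint8))));print(q)
for r in range(st[i][1],st[i][1]+st[i][3],3):
    u=np.where(l[r]==i)[0];print(r,u.min(),u.max(),end=' | ')
C=np.mean(q,0);print(C,atz(s,*C,.081),tri((s,*C),(ld('w1'),314.1,191.7)))
E
```

```text
2.25 [0.4756 0.276  0.1306] [-179.9494   -0.0105 -144.5234]
[313 200  14  30 397] [319.6927 214.6297]
[[313. 200.]
 [326. 200.]
 [326. 229.]
 [313. 229.]]
200 316 322 | 203 313 326 | 206 313 326 | 209 313 326 | 212 313 326 | 215 313 326 | 218 314 326 | 221 314 326 | 224 314 326 | 227 314 326 | [319.5 214.5] [0.475  0.2752 0.081 ] (array([0.4775, 0.2772, 0.0709]), [array([ 0.2, -0.1]), array([-0.2,  0. ])])
```

>>> send_rows:
  plan:
    - [[0.1,0,3,0,0,0],[0.1,0,6,0,0,0],[0.1,0,8,0,0,0],[0.1,0,8.05,0,0,0],[0.1,0,8.05,0,0,0],[0.1,0,8.05,0,0,0]]

```text
clock: 2.75
tool_pos: [0.4757, 0.2766, 0.0517]
orientation: [180.0, 0.2, -144.5]
force: [0.7, 0.0, 1.1]
opening: 0.0876
gripper_force: 0.0
```

>>> send_rows:
  plan:
    - [[0,0,0,0,0,0],[0,0,0,0,0,0],[0,0,0,0,0,0],[0,0,0,0,0,0],[0,0,0,0,0,0],[0,0,0,0,0,0],[0,0,0,0,0,0],[0,0,0,0,0,0]]
  fingers: 0

```text
clock: 3.42
tool_pos: [0.4743, 0.2752, 0.0492]
orientation: [-180.0, -0.0, -144.6]
force: [0.4, 0.1, 0.5]
opening: 0.0393
gripper_force: 0.0
```

>>> send_rows:
  plan:
    - [[0,0,0,0,0,0],[0,0,0,0,0,0],[0,0,0,0,0,0],[0,0,0,0,0,0],[0,0,0,0,0,0],[0,0,0,0,0,0],[0,0,0,0,0,0],[0,0,0,0,0,0]]

```text
clock: 4.08
tool_pos: [0.4741, 0.2751, 0.049]
orientation: [-180.0, -0.0, -144.6]
force: [-1.0, -0.6, -2.0]
opening: 0.0118
gripper_force: 30.0
```

```bash
python3 - <<'E'
from h import *
np.set_printoptions(precision=4,suppress=True,linewidth=200)
o=ctrl.get_obs();print({k:o[k] for k in ['clock','tool_pos','orientation','force','moment','opening','gripper_force']})
E
```

```text
{'clock': 4.0833, 'tool_pos': array([0.4741, 0.2751, 0.049 ]), 'orientation': array([-179.9975,   -0.0237, -144.5981]), 'force': array([-0.9596, -0.6341, -2.0268]), 'moment': array([ 0.0673, -0.1219,  0.0455]), 'opening': 0.01178541523278745, 'gripper_force': 29.99820828437805}
```

>>> send_rows:
  plan:
    - [[0,0,-3,0,0,0],[0,0,-6,0,0,0],[0,0,-9,0,0,0],[0,0,-12,0,0,0],[0,0,-15,0,0,0],[0,0,-15,0,0,0],[0,0,-15,0,0,0],[0,0,-15,0,0,0]]

```text
clock: 4.75
tool_pos: [0.4738, 0.2749, 0.1987]
orientation: [180.0, -0.0, -144.6]
force: [-1.4, -0.9, -1.7]
opening: 0.0119
gripper_force: 30.0
```

```bash
python3 - <<'E'
from h import *
np.set_printoptions(precision=4,suppress=True,linewidth=200)
o=ctrl.get_obs();P=o['tool_pos'];y=o['orientation'][2];print(o['clock'],P,o['orientation'],o['force'],o['opening'],o['gripper_force'],shift(P,y,[.47,-.149,.199],-63))
E
```

```text
4.75 [0.4738 0.2749 0.1987] [ 179.9742   -0.0321 -144.6131] [-1.3688 -0.9322 -1.6553] 0.011894480182334653 29.998105466365814 [ 24.86 -34.34  -0.03 -81.61]
```

>>> send_rows:
  plan:
    - [[2,-2.8,0,0,0,-6.8],[4.1,-5.7,0,0,0,-13.6],[6.2,-8.6,0,0,0,-20.4],[8.3,-11.4,0,0,0,-27.2],[10.4,-14.3,0,0,0,-34],[12.4,-17.2,0,0,0,-40.8],[14.5,-20,0,0,0,-47.6],[16.6,-22.9,0,0,0,-54.4]]

```text
clock: 5.42
tool_pos: [0.4704, -0.0062, 0.1977]
orientation: [179.8, -0.0, -90.5]
force: [0.4, -0.6, -2.1]
opening: 0.0121
gripper_force: 30.0
```

```bash
python3 - <<'E'
from h import *
o=ctrl.get_obs();P=[.4738,.2749,.1987];y=np.radians(-144.6);X=16.6/100;Y=-.229
P=np.array([P[0]+X*np.cos(y)+Y*np.sin(y),P[1]+X*np.sin(y)-Y*np.cos(y),.1987]);print(P,o['tool_pos'],o['orientation'],shift(P,-90.2,[.47,-.149,.199],-63))
E
```

```text
[ 0.47114417 -0.00792494  0.1987    ] [ 0.47044245 -0.00617053  0.19771112] [ 1.79849018e+02 -4.37549219e-02 -9.04852378e+01] [ 14.11   0.07  -0.03 -27.2 ]
```

>>> send_rows:
  plan:
    - [[3,0,0,0,0,-6.8],[6.5,0,0,0,0,-13.6],[10,0,0,0,0,-20.4],[13,0.1,0,0,0,-27.2],[14.1,0.1,0,0,0,-27.2],[14.1,0.1,0,0,0,-27.2],[14.1,0.1,0,0,0,-27.2],[14.1,0.1,0,0,0,-27.2]]

```text
clock: 6.08
tool_pos: [0.4682, -0.1451, 0.1981]
orientation: [179.9, 0.1, -63.7]
force: [0.1, 0.4, -1.3]
opening: 0.0118
gripper_force: 30.0
```

```bash
python3 - <<'E'
from h import *
np.set_printoptions(precision=4,suppress=True,linewidth=200)
s=snap('wrist','w3');o=ctrl.get_obs();print(o['clock'],o['tool_pos'],o['orientation'],o['force'],o['moment'])
print(s['pose'][:3,3],proj(s,[.497,-.2025,.09]),proj(s,[.544,.0055,.1]))
E
```

```text
6.1333 [ 0.4684 -0.1448  0.1984] [179.9237   0.0429 -63.6344] [ 0.4605  0.8552 -1.581 ] [ 0.0564 -0.0009  0.0206]
[ 0.4972 -0.2033  0.355 ] [np.float64(319.9774941768443), np.float64(126.62183935495054)] [np.float64(191.04898382439572), np.float64(290.48388249452137)]
```

View pics/w3.png

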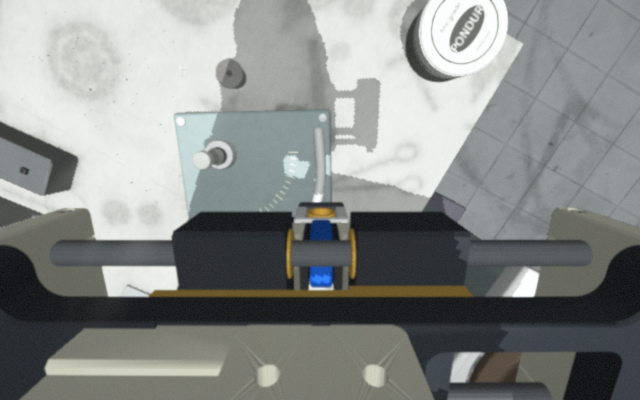

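```bash
python3 - <<'E'
from h import *
s=ld('w3');c=cv2.resize(s['img'][100:215,280:360][:,:,::-1],None,fx=5,fy=5,interpolation=cv2.INTER_NEAREST);cv2.imwrite('pics/cw3.png',c)
g=s['img'].sum(2)//3
for v in range(118,180,5):print(v,' '.join(map(str,g[v,306:338])))
print([int(g[v,319]) for v in range(112,140)])
E
```

```text
118 148 146 143 146 146 145 146 146 149 150 150 149 165 189 203 205 206 206 204 198 172 150 135 125 120 141 149 155 169 209 225 228
123 146 147 148 145 147 147 145 149 143 151 148 148 145 144 147 145 147 150 146 147 147 143 136 124 123 140 152 154 167 200 223 226
128 148 147 145 147 148 146 148 145 146 155 167 173 175 171 164 157 148 147 146 148 145 145 136 122 116 127 135 137 143 145 155 161
133 146 146 147 148 148 145 144 139 152 169 180 195 200 197 184 172 156 139 142 145 147 145 137 124 112 118 124 125 128 140 149 154
138 149 148 147 147 146 147 143 137 146 164 177 190 196 196 188 177 163 146 140 143 145 143 135 127 111 116 122 126 136 167 198 206
143 146 148 147 147 145 144 141 137 138 156 171 187 193 197 192 182 170 152 137 139 143 144 140 125 115 122 134 137 146 155 158 163
148 147 148 147 149 149 147 144 141 137 149 164 180 189 199 195 186 175 158 144 144 147 144 143 129 122 140 152 155 173 212 227 230
153 144 144 145 147 145 145 142 142 131 141 157 173 185 192 191 191 179 165 146 138 142 146 144 132 147 198 226 231 231 228 228 232
158 143 145 142 140 141 141 137 141 137 137 150 169 181 189 196 193 185 172 160 171 207 220 213 192 173 193 221 232 234 235 234 235
163 217 214 197 175 154 146 143 143 141 134 145 165 179 187 192 191 186 174 165 166 205 219 217 200 183 200 228 235 237 236 237 237
168 217 209 173 148 143 140 140 145 141 137 145 157 178 187 194 191 190 178 160 162 200 218 216 199 183 204 228 235 235 236 236 236
173 171 149 145 145 142 140 142 141 139 137 145 161 176 188 192 192 183 175 159 158 189 212 214 197 173 148 161 176 189 211 214 198
178 142 141 140 142 140 141 145 147 157 148 152 168 180 189 190 190 182 171 151 139 137 142 139 132 119 126 142 154 154 152 152 149
[145, 150, 162, 183, 196, 194, 189, 179, 165, 153, 149, 144, 147, 145, 144, 155, 171, 181, 190, 194, 193, 197, 197, 195, 197, 195, 196, 195]
```

View pics/cw3.png

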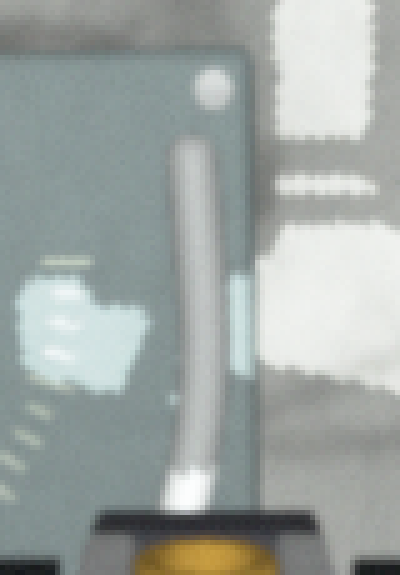

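```bash
cat > fit.py <<'E'
from h import *
from scipy.optimize import least_squares
np.set_printoptions(precision=4,suppress=True,linewidth=200)
def rod(tip,a,s):
    """a: rad heading; s arclen -> xy, heading"""
    d=np.array([np.cos(a),np.sin(a)]);n=np.array([d[1],-d[0]])  # right
    if s<=.03: return tip+d*s,a
    p=tip+d*.03;th=min((s-.03)/.12,np.radians(80));q=p+.12*(np.sin(th)*d+(1-np.cos(th))*n);h=a-th
    e=max(0,s-.03-.12*np.radians(80));return q+e*np.array([np.cos(h),np.sin(h)]),h
E
python3 - <<'E'
from fit import *
s=ld('w3');g=cv2.GaussianBlur(s['img'].astype(np.float32).sum(2)/3,(0,0),.6)
pts=[]
for v in range(131,182,2):
    row=g[v,300:340]; c0=int(np.clip(318.2+ (v-133)*.07,318,320.5))-300
    bl=np.median(row[4:11]); 
    # left edge: max gradient window c0-8..c0-2 ; right similarly with negative gradient
    d=np.diff(row); L=np.arange(c0-7,c0-2);Rr=np.arange(c0+1,c0+6)
    wl=np.clip(d[L],0,None);wr=np.clip(-d[Rr],0,None)
    l=(wl*(L+.5)).sum()/wl.sum()+300;r=(wr*(Rr+.5)).sum()/wr.sum()+300
    pts.append((v,(l+r)/2,r-l))
pts=np.array(pts);print(pts[::3])
W=np.array([atz(s,u,v,.09)[:2] for v,u,_ in pts])
S=np.linspace(0,.12,241)
def res(p):
    c=np.array([rod(p[:2],p[2],t)[0] for t in S]);h=np.array([rod(p[:2],p[2],t)[1] for t in S])
    out=[]
    for w in W:
        i=np.argmin(((c-w)**2).sum(1));out.append((w-c[i])@[-np.sin(h[i]),np.cos(h[i])])
    tipw=atz(s,318,127.3,.09)[:2]
    out.append((tipw-p[:2])@[np.cos(p[2]),np.sin(p[2])]);return np.array(out)*1e3
f=least_squares(res,[.497,-.2025,np.radians(117)],x_scale=[.01,.01,.1],diff_step=1e-4,loss='soft_l1')
print(f.x[:2],np.degrees(f.x[2]),f.fun,np.sqrt(np.diag(np.linalg.inv(f.jac.T@f.jac))))
E
```

```text
[[131.     317.8024   6.4564]
 [137.     318.04     6.7321]
 [143.     318.3963   6.9965]
 [149.     319.0407   6.7775]
 [155.     319.1351   6.5519]
 [161.     319.6424   5.9992]
 [167.     319.7385   6.0139]
 [173.     319.6768   5.9974]
 [179.     319.4103   7.6701]]
[ 0.4988 -0.2008] 120.24506000131744 [ 0.1333  0.0308  0.0145 -0.0287 -0.002  -0.0575 -0.0809  0.1692  0.1892  0.1385  0.1457  0.0818 -0.162  -0.3358 -0.0381 -0.0651 -0.1883 -0.1516 -0.1682 -0.1842 -0.2307 -0.143   0.2015  0.4132
 -0.0281  0.3879 -0.0652] [0.0007 0.0009 0.0145]
```

```bash
python3 - <<'E'
from fit import *
t=ld('top0');tip=np.array([.4988,-.2008])
L=.03+.12*np.radians(80)
for a in [115,117,120,122,124]:
    print(a,[np.round((np.array(proj(t,[*rod(tip,np.radians(a),s)[0],z]))-[200,165])*4+1.5,0) for s,z in [(0,.09),(.06,.09),(.09,.09),(.13,.09),(L-.01,.09),(L+.012,.09),(L+.045,.101)]], rod(tip,np.radians(a),L+.045)[0])
# observed centroid of red buffer and post in top; rod centreline
im=t['img'].astype(int);m=((im[:,:,0]-im[:,:,1]>60)&(im[:,:,0]-im[:,:,2]>60));m[:,:300]=0;m[:,340:]=0;m[:200]=0;m[225:]=0
v,u=np.where(m);print((u.mean()-200)*4+1.5,(v.mean()-165)*4+1.5,len(u))
for n in ['scene0']:
    q=ld(n);im=q['img'].astype(int);m=((im[:,:,0]-im[:,:,1]>60)&(im[:,:,0]-im[:,:,2]>60));m[:,:290]=0;m[:,325:]=0;m[:190]=0;m[220:]=0
    vv,uu=np.where(m);print(uu.mean(),vv.mean(),len(uu))
    print(tri((t,u.mean(),v.mean()),(q,uu.mean(),vv.mean())))
    for a in [115,117,120,122,124]:print(a,proj(q,[*rod(tip,np.radians(a),L+.012)[0],.09]),proj(q,[*rod(tip,np.radians(a),0)[0],.09]),proj(q,[*rod(tip,np.radians(a),L+.045)[0],.101]))
E
```

```text
115 [array([728., 224.]), array([650., 253.]), array([609., 255.]), array([555., 241.]), array([492., 192.]), array([475., 167.]), array([449., 127.])] [0.5629 0.0012]
117 [array([728., 224.]), array([652., 256.]), array([610., 259.]), array([556., 247.]), array([491., 200.]), array([473., 176.]), array([446., 137.])] [0.5558 0.0033]
120 [array([728., 224.]), array([653., 260.]), array([612., 265.]), array([557., 256.]), array([490., 213.]), array([471., 189.]), array([442., 152.])] [0.5451 0.006 ]
122 [array([728., 224.]), array([655., 262.]), array([613., 269.]), array([558., 262.]), array([490., 221.]), array([470., 198.]), array([439., 162.])] [0.5378 0.0075]
124 [array([728., 224.]), array([656., 265.]), array([615., 273.]), array([560., 268.]), array([490., 229.]), array([469., 207.]), array([437., 172.])] [0.5305 0.0088]
466.9054054054054 185.9324324324324 37
306.0 207.7037037037037 27
(array([ 0.5214, -0.0129,  0.0998]), [array([ 0.1, -0.1]), array([-0.1,  0. ])])
115 [np.float64(311.0063669428659), np.float64(208.92175381818902)] [np.float64(363.22626947432775), np.float64(2
[... 169 characters left out ...]
2626947432775), np.float64(247.1908575582786)] [np.float64(309.60308982347436), np.float64(198.86487350440277)]
120 [np.float64(306.1894935096178), np.float64(211.48175703160766)] [np.float64(363.22626947432775), np.float64(247.1908575582786)] [np.float64(306.1338623822503), np.float64(200.34163037309182)]
122 [np.float64(304.34630203399706), np.float64(212.58818316307213)] [np.float64(363.22626947432775), np.float64(247.1908575582786)] [np.float64(303.87661424013606), np.float64(201.3929007555261)]
124 [np.float64(302.5540345334291), np.float64(213.74109170019696)] [np.float64(363.22626947432775), np.float64(247.1908575582786)] [np.float64(301.6664342944624), np.float64(202.49732768572085)]
```

```bash
python3 - <<'E'
from fit import *
o=ctrl.get_obs();P=o['tool_pos'];y=o['orientation'][2];print(P,y,o['force'])
print(shift([.4684,-.1448,.1984],-63.63,[.5138,-.2268,.1984],-60))
E
```

```text
[ 0.4684 -0.1448  0.1984] -63.634437956634656 [ 0.4605  0.8552 -1.581 ]
[ 9.36 -0.43 -0.   -3.63]
```

>>> send_rows:
  plan:
    - [[3,-0.2,0,0,0,-1.8],[6,-0.3,0,0,0,-3.6],[9,-0.4,0,0,0,-3.6],[9.4,-0.4,0,0,0,-3.6],[9.4,-0.4,0,0,0,-3.6],[9.4,-0.4,0,0,0,-3.6],[9.4,-0.4,0,0,0,-3.6],[9.4,-0.4,0,0,0,-3.6]]

```text
clock: 6.8
tool_pos: [0.5139, -0.2266, 0.1994]
orientation: [-180.0, 0.0, -60.0]
force: [0.7, 0.8, -2.3]
opening: 0.0117
gripper_force: 30.0
```

>>> send_rows:
  plan:
    - [[0,0,2.5,0,0,0],[0,0,5,0,0,0],[0,0,7,0,0,0],[0,0,8.5,0,0,0],[0,0,8.9,0,0,0],[0,0,8.9,0,0,0],[0,0,8.9,0,0,0],[0,0,8.9,0,0,0]]

```text
clock: 7.47
tool_pos: [0.515, -0.2277, 0.1116]
orientation: [-179.9, -0.1, -60.0]
force: [0.6, -0.5, -0.7]
opening: 0.0117
gripper_force: 30.0
```

```bash
python3 - <<'E'
from fit import *
o=ctrl.get_obs();P=o['tool_pos'];y=o['orientation'][2];print(P,o['orientation'],o['force'],o['moment'],shift(P,y,[.5138,-.2268,.109],-60))
s=snap('wrist','w4')
E
```

```text
[ 0.515  -0.2277  0.1116] [-179.9062   -0.0866  -59.9856] [ 0.6414 -0.4689 -0.6841] [ 0.0325 -0.038  -0.0284] [-0.14  0.06  0.26  0.01]
```

View pics/w4.png

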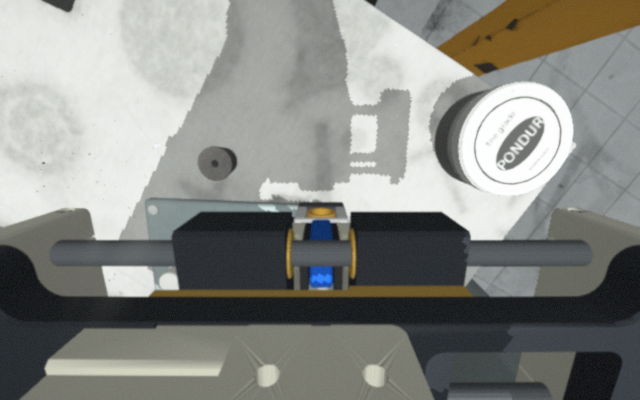

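>>> send_rows:
  plan:
    - [[0,0,0,0,0,0],[0,0,0,0,0,0],[0,0,0,0,0,0],[0,0,0,0,0,0],[0,0,0,0,0,0]]

```text
clock: 7.93
tool_pos: [0.5141, -0.2278, 0.1103]
orientation: [-180.0, -0.0, -60.0]
force: [0.3, 0.5, -1.7]
opening: 0.0121
gripper_force: 30.0
```

```bash
cat > st.py <<'E'
from fit import *
import sys
o=ctrl.get_obs();P=o['tool_pos'];y=o['orientation'][2];print(o['clock'],P,o['orientation'],o['force'],o['moment'])
E
python3 st.py; python3 -c "
from h import *
o=ctrl.get_obs();print(shift(o['tool_pos'],o['orientation'][2],[.5138,-.2268,.109],-60))"
```

```text
7.9333 [ 0.5141 -0.2278  0.1103] [-179.9955   -0.0051  -60.0268] [ 0.2563  0.4692 -1.7245] [-0.0138 -0.0221  0.0112]
[-0.1  -0.02  0.13 -0.03]
```

>>> send_rows:
  plan:
    - [[-0.3,0,0.1,0,0,0],[-0.6,0,0.1,0,0,0],[-0.9,0,0.1,0,0,0],[-1.2,0,0.1,0,0,0],[-1.4,0,0.1,0,0,0],[-1.5,0,0.1,0,0,0],[-1.5,0,0.1,0,0,0],[-1.5,0,0.1,0,0,0]]

```text
clock: 8.6
tool_pos: [0.5067, -0.2147, 0.1093]
orientation: [-180.0, -0.0, -60.0]
force: [0.5, -0.0, -1.3]
opening: 0.0119
gripper_force: 30.0
```

>>> send_rows:
  plan:
    - [[-0.1,0,0,0,0,0],[-0.2,0,0,0,0,0],[-0.3,0,0,0,0,0],[-0.4,0,0,0,0,0],[-0.5,0,0,0,0,0],[-0.6,0,0,0,0,0],[-0.6,0,0,0,0,0],[-0.6,0,0,0,0,0]]

```text
clock: 9.27
tool_pos: [0.5036, -0.2095, 0.1092]
orientation: [-180.0, 0.0, -60.0]
force: [0.3, -0.0, -1.1]
opening: 0.0119
gripper_force: 30.0
```

```bash
python3 st.py
```

```text
9.2667 [ 0.5036 -0.2095  0.1092] [-179.9997    0.0001  -60.0174] [ 0.3454 -0.0027 -1.0802] [0.0312 0.0434 0.0595]
```

>>> send_rows:
  plan:
    - [[-0.15,0,0,0,0,0],[-0.3,0,0,0,0,0],[-0.45,0,0,0,0,0],[-0.6,0,0,0,0,0],[-0.75,0,0,0,0,0],[-0.9,0,0,0,0,0],[-1,0,0,0,0,0],[-1,0,0,0,0,0]]

```text
clock: 9.93
tool_pos: [0.4985, -0.2007, 0.1092]
orientation: [-180.0, 0.0, -60.0]
force: [0.4, -0.6, -0.9]
opening: 0.0117
gripper_force: 30.0
```

```bash
python3 st.py
```

```text
9.9333 [ 0.4985 -0.2007  0.1092] [-179.9973    0.0019  -60.0094] [ 0.4451 -0.5827 -0.8666] [ 0.0587  0.0198 -0.0148]
```

>>> send_rows:
  plan:
    - [[-0.2,0,0,0,0,0],[-0.4,0,0,0,0,0],[-0.6,0,0,0,0,0],[-0.8,0,0,0,0,0],[-1,0,0,0,0,0],[-1.2,0,0,0,0,0],[-1.4,0,0,0,0,0],[-1.4,0,0,0,0,0]]

```text
clock: 10.6
tool_pos: [0.4914, -0.1884, 0.1092]
orientation: [180.0, 0.0, -60.0]
force: [0.1, -0.2, -1.4]
opening: 0.0118
gripper_force: 30.0
```

```bash
python3 st.py
```

```text
10.6 [ 0.4914 -0.1884  0.1092] [180.       0.0051 -60.0102] [ 0.0669 -0.1557 -1.4358] [ 0.0008  0.0648 -0.0552]
```

>>> send_rows:
  plan:
    - [[0,0.05,0,0,0,0],[0,0.1,0,0,0,0],[0,0.13,0,0,0,0],[0,0.15,0,0,0,0],[0,0.15,0,0,0,0],[0,0.15,0,0,0,0]]

```text
clock: 11.1
tool_pos: [0.4904, -0.1896, 0.1092]
orientation: [180.0, -0.0, -60.0]
force: [-0.3, -0.0, -1.2]
opening: 0.0117
gripper_force: 30.0
```

```bash
python3 st.py
```

```text
11.1 [ 0.4904 -0.1896  0.1092] [179.9999  -0.0005 -60.0303] [-0.2786 -0.0355 -1.1979] [ 0.0355 -0.024   0.0153]
```

>>> send_rows:
  plan:
    - [[0,-0.1,0,0,0,0],[0,-0.2,0,0,0,0],[0,-0.26,0,0,0,0],[0,-0.3,0,0,0,0],[0,-0.3,0,0,0,0],[0,-0.3,0,0,0,0]]

```text
clock: 11.6
tool_pos: [0.493, -0.188, 0.1092]
orientation: [180.0, 0.0, -60.0]
force: [0.2, 0.9, -1.2]
opening: 0.012
gripper_force: 30.0
```

```bash
python3 st.py
```

```text
11.6 [ 0.493  -0.188   0.1092] [179.9993   0.0023 -60.0198] [ 0.2408  0.8788 -1.2253] [ 0.0285 -0.0091 -0.0286]
```

```bash
cat > tab.py <<'E'
from fit import *
def tgt(s,a,tip=np.array([.4988,-.2008])):
    p,h=rod(tip,np.radians(a),s)
    return [p[0],p[1],.109],np.degrees(h)-180
def tab(s0,s1,n,a=120,hold=1,n0=None,off=(0,0)):
    P,y=tgt(s0,a); 
    for k in range(1,n+1):
        T,y1=tgt(s0+(s1-s0)*min(1,k/(n-hold)),a);r=shift(P,y,T,y1);print([round(r[0]+off[0],2),round(r[1]+off[1],2),0,0,0,round(r[3],1)],end=', ')
    print('from',np.round(P,4),y,'to',np.round(T,4),y1)
E
python3 -c "
from tab import *
s=.0144
for e in [.036,.060,.084,.108,.132,.156,.178]: tab(s,e,8,120); s=e"
```

```text
[np.float64(-0.31), np.float64(0.0), 0, 0, 0, np.float64(0.0)], [np.float64(-0.62), np.float64(0.0), 0, 0, 0, np.float64(0.0)], [np.float64(-0.93), np.float64(0.0), 0, 0, 0, np.float64(0.0)], [np.float64(-1.23), np.float64(0.0), 0, 0, 0, np.float64(0.0)], [np.float64(-1.54), np.float64(0.0), 0, 0, 0, np.float64(0.0)], [np.float64(-1.85), np.float64(0.0), 0, 0, 0, np.float64(1.4)], [np.float64(-2.16), np.float64(-0.01), 0, 0, 0, np.float64(2.9)], [np.float64(-2.16), np.float64(-0.01), 0, 0, 0, np.float64(2.9)], from [ 0.4916 -0.1883  0.109 ] -60.000000000000014 to [ 0.4809 -0.1696  0.109 ] -62.86478897565412
[np.float64(-0.34), np.float64(0.0), 0, 0, 0, np.float64(1.6)], [np.float64(-0.69), np.float64(-0.02), 0, 0, 0, np.float64(3.3)], [np.float64(-1.03), np.float64(-0.04), 0, 0, 0, np.float64(4.9)], [np.float64(-1.37), np.float64(-0.08), 0, 0, 0, np.float64(6.6)], [np.float64(-1.71), np.float64(-0.12), 0, 0, 0, np.float64(8.2)], [np.float64(-2.05), np.float64(-0.18), 0, 0, 0, np.float64(9.8)], [np.float64(-2.38), np.float64(-0.24), 0, 0, 0, np.float64(11.5)], [np.float64(-2.38), np.f
[... 2570 characters left out ...]
.109 ] -108.70141258611999 to [ 0.484  -0.0545  0.109 ] -120.16056848873646
[np.float64(-0.31), np.float64(0.0), 0, 0, 0, np.float64(1.5)], [np.float64(-0.63), np.float64(-0.02), 0, 0, 0, np.float64(3.0)], [np.float64(-0.94), np.float64(-0.04), 0, 0, 0, np.float64(4.5)], [np.float64(-1.25), np.float64(-0.07), 0, 0, 0, np.float64(6.0)], [np.float64(-1.57), np.float64(-0.1), 0, 0, 0, np.float64(7.5)], [np.float64(-1.88), np.float64(-0.15), 0, 0, 0, np.float64(9.0)], [np.float64(-2.19), np.float64(-0.2), 0, 0, 0, np.float64(10.5)], [np.float64(-2.19), np.float64(-0.2), 0, 0, 0, np.float64(10.5)], from [ 0.484  -0.0545  0.109 ] -120.16056848873646 to [ 0.4967 -0.0366  0.109 ] -130.66479473280154
```

>>> send_rows:
  plan:
    - [[-0.2,0.15,0,0,0,0],[-0.5,0.15,0,0,0,0],[-0.8,0.15,0,0,0,0],[-1.1,0.15,0,0,0,0],[-1.4,0.15,0,0,0,0],[-1.7,0.15,0,0,0,0.8],[-1.95,0.14,0,0,0,1.9],[-2.16,0.14,0,0,0,2.9]]

```text
clock: 12.27
tool_pos: [0.4808, -0.1697, 0.1093]
orientation: [-180.0, -0.0, -63.0]
force: [-0.2, 1.2, -2.6]
opening: 0.0118
gripper_force: 30.0
```

```bash
python3 st.py
```

```text
12.2667 [ 0.4808 -0.1697  0.1093] [-179.9924   -0.0039  -63.0274] [-0.2228  1.2461 -2.6091] [0.0128 0.0404 0.029 ]
```

>>> send_rows:
  plan:
    - [[-0.34,0,0,0,0,1.6],[-0.69,-0.02,0,0,0,3.3],[-1.03,-0.04,0,0,0,4.9],[-1.37,-0.08,0,0,0,6.6],[-1.71,-0.12,0,0,0,8.2],[-2.05,-0.18,0,0,0,9.8],[-2.38,-0.24,0,0,0,11.5],[-2.38,-0.24,0,0,0,11.5]]

```text
clock: 12.93
tool_pos: [0.4721, -0.1473, 0.1092]
orientation: [-180.0, 0.0, -74.5]
force: [-0.2, -0.3, -1.2]
opening: 0.0119
gripper_force: 30.0
```

```bash
python3 st.py
```

```text
12.9333 [ 0.4721 -0.1473  0.1092] [-179.9977    0.0059  -74.5338] [-0.2403 -0.2915 -1.1882] [ 0.066  -0.054  -0.0171]
```

>>> send_rows:
  plan:
    - [[-0.34,0,0,0,0,1.6],[-0.69,-0.02,0,0,0,3.3],[-1.03,-0.04,0,0,0,4.9],[-1.37,-0.08,0,0,0,6.6],[-1.71,-0.12,0,0,0,8.2],[-2.05,-0.18,0,0,0,9.8],[-2.38,-0.24,0,0,0,11.4],[-2.38,-0.24,0,0,0,11.4]]

```text
clock: 13.6
tool_pos: [0.4682, -0.1239, 0.1093]
orientation: [-180.0, 0.0, -85.9]
force: [-0.2, 0.2, -1.7]
opening: 0.0119
gripper_force: 30.0
```

```bash
python3 st.py
```

```text
13.6 [ 0.4682 -0.1239  0.1093] [-179.9888    0.0016  -85.8577] [-0.1549  0.216  -1.6894] [0.0521 0.0417 0.007 ]
```

>>> send_rows:
  plan:
    - [[0,0.05,0,0,0,0],[0,0.1,0,0,0,0],[0,0.15,0,0,0,0],[0,0.15,0,0,0,0],[0,0.15,0,0,0,0]]

```text
clock: 14.02
tool_pos: [0.4666, -0.1243, 0.1092]
orientation: [180.0, -0.0, -85.8]
force: [0.2, 0.3, 0.1]
opening: 0.0121
gripper_force: 30.0
```

```bash
python3 st.py
```

```text
14.0167 [ 0.4666 -0.1243  0.1092] [179.9959  -0.     -85.8127] [0.2148 0.3089 0.1441] [ 0.1139 -0.0136 -0.0099]
```

>>> send_rows:
  plan:
    - [[0,-0.1,0,0,0,0],[0,-0.2,0,0,0,0],[0,-0.25,0,0,0,0],[0,-0.3,0,0,0,0],[0,-0.3,0,0,0,0],[0,-0.3,0,0,0,0]]

```text
clock: 14.52
tool_pos: [0.4696, -0.124, 0.1091]
orientation: [180.0, -0.0, -85.8]
force: [0.2, -1.0, -0.9]
opening: 0.0118
gripper_force: 30.0
```

```bash
python3 st.py
```

```text
14.5167 [ 0.4696 -0.124   0.1091] [179.9884  -0.0001 -85.8204] [ 0.2146 -1.011  -0.891 ] [0.0392 0.0816 0.0387]
```

>>> send_rows:
  plan:
    - [[0,-0.03,0,0,0,0],[0,-0.06,0,0,0,0],[0,-0.08,0,0,0,0],[0,-0.08,0,0,0,0]]

```text
clock: 14.85
tool_pos: [0.4698, -0.124, 0.109]
orientation: [179.9, 0.0, -85.8]
force: [-2.2, 0.0, 0.4]
opening: 0.0118
gripper_force: 30.0
```

```bash
python3 st.py
```

```text
14.85 [ 0.4698 -0.124   0.109 ] [179.9306   0.0027 -85.8308] [-2.2022  0.0374  0.365 ] [ 0.0638  1.0455 -0.0065]
```

>>> send_rows:
  plan:
    - [[0,-0.02,0,0,0,0],[0,-0.04,0,0,0,0],[0,-0.04,0,0,0,0]]

```text
clock: 15.1
tool_pos: [0.4699, -0.124, 0.109]
orientation: [179.9, 0.0, -85.8]
force: [-5.7, -0.9, 0.7]
opening: 0.0115
gripper_force: 30.0
```

```bash
python3 st.py
```

```text
15.1 [ 0.4699 -0.124   0.109 ] [179.8983   0.0019 -85.8328] [-5.6742 -0.914   0.6851] [0.1008 2.1067 0.0534]
```

>>> send_rows:
  plan:
    - [[0,0.15,0,0,0,0],[-0.34,0.25,0,0,0,1.6],[-0.69,0.23,0,0,0,3.3],[-1.03,0.21,0,0,0,4.9],[-1.37,0.17,0,0,0,6.6],[-1.71,0.13,0,0,0,8.2],[-2.05,0.07,0,0,0,9.8],[-2.38,0.01,0,0,0,11.4]]

```text
clock: 15.77
tool_pos: [0.4703, -0.0998, 0.1096]
orientation: [-179.9, 0.0, -97.3]
force: [-0.9, 0.1, -0.7]
opening: 0.0119
gripper_force: 30.0
```

```bash
python3 st.py
```

```text
15.7667 [ 0.4703 -0.0998  0.1096] [-179.851     0.0351  -97.2793] [-0.8898  0.1221 -0.7362] [-0.0041  0.0566  0.0107]
```

>>> send_rows:
  plan:
    - [[-0.34,0,0,0,0,1.6],[-0.69,-0.02,0,0,0,3.3],[-1.03,-0.04,0,0,0,4.9],[-1.37,-0.08,0,0,0,6.6],[-1.71,-0.12,0,0,0,8.2],[-2.05,-0.18,0,0,0,9.8],[-2.38,-0.24,0,0,0,11.4],[-2.38,-0.24,0,0,0,11.4]]

```text
clock: 16.43
tool_pos: [0.4758, -0.0762, 0.1096]
orientation: [-179.9, 0.1, -108.7]
force: [-0.1, -0.0, -1.6]
opening: 0.0121
gripper_force: 30.0
```

```bash
python3 st.py
```

```text
16.4333 [ 0.4758 -0.0762  0.1096] [-179.8691    0.0722 -108.6523] [-0.0501 -0.0334 -1.5973] [ 0.0906 -0.0526  0.0338]
```

>>> send_rows:
  plan:
    - [[0,0,0,0,0,0],[0,0,0,0,0,0],[0,0,0,0,0,0]]

```text
clock: 16.68
tool_pos: [0.4747, -0.0769, 0.1093]
orientation: [-180.0, 0.0, -108.6]
force: [-0.9, 0.1, -1.2]
opening: 0.0118
gripper_force: 30.0
```

```bash
python3 st.py; python3 -c "
from tab import *
P,y=tgt(.132,120);print(P,y);o=ctrl.get_obs();print(shift(P,y,o['tool_pos'],o['orientation'][2]),o['joint_pos'],o['tau'])"
```

```text
16.6833 [ 0.4747 -0.0769  0.1093] [-179.9664    0.0171 -108.5865] [-0.9275  0.1357 -1.2126] [ 0.041  -0.0138 -0.0283]
[np.float64(0.47405876369699923), np.float64(-0.07634287669353076), 0.109] -108.70141258611999
[ 0.04 -0.08 -0.03 -0.11] [ 14.3018   8.8331 -32.4586   0.0052 -48.6709 -32.8917] [  0.0768 -36.7378  24.0067   5.8257   0.0119   0.0118]
```

>>> send_rows:
  plan:
    - [[-0.34,0,0,0,0,1.6],[-0.69,-0.02,0,0,0,3.3],[-1.03,-0.04,0,0,0,4.9],[-1.37,-0.08,0,0,0,6.6],[-1.71,-0.12,0,0,0,8.2],[-2.05,-0.18,0,0,0,9.8],[-2.38,-0.24,0,0,0,11.5],[-2.38,-0.24,0,0,0,11.5]]

```text
clock: 17.35
tool_pos: [0.4848, -0.0549, 0.1093]
orientation: [-180.0, 0.0, -120.2]
force: [-0.3, 0.3, -1.7]
opening: 0.0118
gripper_force: 30.0
```

>>> send_rows:
  plan:
    - [[0,0,0,0,0,0],[0,0,0,0,0,0],[0,0,0,0,0,0],[0,0,0,0,0,0],[0,0,0,0,0,0]]

```text
clock: 17.77
tool_pos: [0.4842, -0.0552, 0.1092]
orientation: [-180.0, 0.0, -120.1]
force: [0.0, -0.4, -1.5]
opening: 0.0118
gripper_force: 30.0
```

```bash
python3 st.py; python3 -c "
from tab import *
P,y=tgt(.156,120);print(P,y);o=ctrl.get_obs();print(shift(P,y,o['tool_pos'],o['orientation'][2]))"
```

```text
17.7667 [ 0.4842 -0.0552  0.1092] [-179.996     0.0026 -120.1133] [ 0.0032 -0.3816 -1.4771] [ 0.0485 -0.0957 -0.0116]
[np.float64(0.48396855479906614), np.float64(-0.054528234856323465), 0.109] -120.16056848873646
[ 0.05 -0.06 -0.02 -0.05]
```

>>> send_rows:
  plan:
    - [[0,-0.05,0,0,0,0],[0,-0.1,0,0,0,0],[0,-0.1,0,0,0,0],[0,-0.1,0,0,0,0],[0,-0.1,0,0,0,0]]

```text
clock: 18.18
tool_pos: [0.4851, -0.0556, 0.1092]
orientation: [180.0, 0.0, -120.1]
force: [0.2, -0.0, -1.8]
opening: 0.0116
gripper_force: 30.0
```

```bash
python3 st.py
```

```text
18.1833 [ 0.4851 -0.0556  0.1092] [ 179.9979    0.0003 -120.122 ] [ 0.2167 -0.0214 -1.7861] [ 0.0725 -0.0437  0.0204]
```

>>> send_rows:
  plan:
    - [[0,0.1,0,0,0,0],[0,0.2,0,0,0,0],[0,0.25,0,0,0,0],[0,0.25,0,0,0,0],[0,0.25,0,0,0,0],[0,0.25,0,0,0,0]]

```text
clock: 18.68
tool_pos: [0.483, -0.0543, 0.1092]
orientation: [-180.0, 0.0, -120.1]
force: [0.7, -0.9, -1.3]
opening: 0.0119
gripper_force: 30.0
```

```bash
python3 st.py
```

```text
18.6833 [ 0.483  -0.0543  0.1092] [-179.9963    0.0022 -120.1159] [ 0.703  -0.8712 -1.3009] [ 0.1267 -0.0827 -0.0176]
```

>>> send_rows:
  plan:
    - [[-0.31,-0.06,0,0,0,1.5],[-0.63,-0.13,0,0,0,3],[-0.94,-0.16,0,0,0,4.5],[-1.25,-0.19,0,0,0,6],[-1.57,-0.22,0,0,0,7.5],[-1.88,-0.27,0,0,0,9],[-2.19,-0.32,0,0,0,10.5],[-2.19,-0.32,0,0,0,10.5]]

```text
clock: 19.35
tool_pos: [0.4972, -0.0367, 0.1092]
orientation: [-180.0, 0.0, -130.7]
force: [0.8, 0.1, -2.3]
opening: 0.0119
gripper_force: 30.0
```

>>> send_rows:
  plan:
    - [[0,0,0,0,0,0],[0,0,0,0,0,0],[0,0,0,0,0,0],[0,0,0,0,0,0]]

```text
clock: 19.68
tool_pos: [0.4966, -0.0371, 0.1092]
orientation: [-180.0, 0.0, -130.6]
force: [-0.3, -0.5, -1.7]
opening: 0.012
gripper_force: 30.0
```

```bash
python3 st.py; python3 -c "
from tab import *
o=ctrl.get_obs()
for s in [.176,.178]:P,y=tgt(s,120);print(P,y,shift(P,y,o['tool_pos'],o['orientation'][2]))
for e in [.1865,.1905,.1945,.1965,.1985]:tab(.178,e,2)"
```

```text
19.6833 [ 0.4966 -0.0371  0.1092] [-179.9999    0.0024 -130.6086] [-0.2506 -0.4862 -1.7434] [ 0.1091 -0.0945  0.0213]
[np.float64(0.49540830103085814), np.float64(-0.03815120407721215), 0.109] -129.70986507425016 [-0.16 -0.03 -0.02  0.9 ]
[np.float64(0.49669886363364046), np.float64(-0.0366233442745586), 0.109] -130.66479473280154 [ 0.04 -0.03 -0.02 -0.06]
[np.float64(-0.85), np.float64(-0.03), 0, 0, 0, np.float64(4.1)], [np.float64(-0.85), np.float64(-0.03), 0, 0, 0, np.float64(4.1)], from [ 0.4967 -0.0366  0.109 ] -130.66479473280154 to [ 0.5025 -0.0304  0.109 ] -134.72324578164486
[np.float64(-1.25), np.float64(-0.07), 0, 0, 0, np.float64(6.0)], [np.float64(-1.25), np.float64(-0.07), 0, 0, 0, np.float64(6.0)], from [ 0.4967 -0.0366  0.109 ] -130.66479473280154 to [ 0.5053 -0.0276  0.109 ] -136.63310509874762
[np.float64(-1.64), np.float64(-0.11), 0, 0, 0, np.float64(7.9)], [np.float64(-1.64), np.float64(-0.11), 0, 0, 0, np.float64(7.9)], from [ 0.4967 -0.0366  0.109 ] -130.66479473280154 to [ 0.5083 -0.0249  0.109 ] -138.54296441585035
[np.float64(-1.84), np.float64(-0.14), 0, 0, 0, np.float64(8.8)], [np.float64(-1.84), np.float64(-0.14), 0, 0, 0, np.float64(8.8)], from [ 0.4967 -0.0366  0.109 ] -130.66479473280154 to [ 0.5098 -0.0236  0.109 ] -139.49789407440176
[np.float64(-2.04), np.float64(-0.17), 0, 0, 0, np.float64(9.3)], [np.float64(-2.04), np.float64(-0.17), 0, 0, 0, np.float64(9.3)], from [ 0.4967 -0.0366  0.109 ] -130.66479473280154 to [ 0.5113 -0.0223  0.109 ] -140.0
```

>>> send_rows:
  plan:
    - [[-0.2,0,0,0,0,1],[-0.4,0,0,0,0,2],[-0.6,-0.02,0,0,0,3],[-0.75,-0.03,0,0,0,3.6],[-0.85,-0.03,0,0,0,4.1],[-0.85,-0.03,0,0,0,4.1]]

```text
clock: 20.18
tool_pos: [0.5015, -0.0313, 0.1089]
orientation: [179.9, -0.1, -134.8]
force: [-2.3, -4.9, 0.3]
opening: 0.012
gripper_force: 30.0
```

```bash
python3 st.py
```

```text
20.1833 [ 0.5015 -0.0313  0.1089] [ 179.9489   -0.1429 -134.7911] [-2.2739 -4.8797  0.3373] [-1.4344  1.1334 -0.1224]
```

>>> send_rows:
  plan:
    - [[-0.06,0,0,0,0,0.3],[-0.12,0,0,0,0,0.6],[-0.18,0,0,0,0,0.9],[-0.24,0,0,0,0,1.2],[-0.3,0,0,0,0,1.4],[-0.3,0,0,0,0,1.4]]

```text
clock: 20.68
tool_pos: [0.5035, -0.0291, 0.1089]
orientation: [179.9, -0.1, -136.2]
force: [-3.0, -3.2, 0.1]
opening: 0.0119
gripper_force: 30.0
```

```bash
python3 st.py
```

```text
20.6833 [ 0.5035 -0.0291  0.1089] [ 179.9441   -0.1218 -136.158 ] [-2.9653 -3.2393  0.1318] [-1.1635  1.4216 -0.0146]
```

>>> send_rows:
  plan:
    - [[-0.06,0,0,0,0,0.3],[-0.12,0,0,0,0,0.6],[-0.18,0,0,0,0,0.9],[-0.24,0,0,0,0,1.2],[-0.3,-0.01,0,0,0,1.4],[-0.36,-0.01,0,0,0,1.7],[-0.4,-0.01,0,0,0,1.9],[-0.4,-0.01,0,0,0,1.9]]

```text
clock: 21.35
tool_pos: [0.5061, -0.0264, 0.1086]
orientation: [179.9, -0.2, -138.1]
force: [-4.3, -2.6, -0.2]
opening: 0.0119
gripper_force: 30.0
```

```bash
cat > q.py <<'E'
from tab import *
o=ctrl.get_obs()
for s in [.1945,.1966]:
    P,y=tgt(s,120);print(s,shift(P,y,o['tool_pos'],o['orientation'][2]))
print(np.linalg.norm(o['tool_pos'][:2]-[.4988,-.2008]))
h=np.radians(o['orientation'][2]);f=o['force'];print('tool fx,fy',f[0]*np.cos(h)+f[1]*np.sin(h),f[0]*np.sin(h)-f[1]*np.cos(h))
E
python3 st.py; python3 q.py
```

```text
21.35 [ 0.5061 -0.0264  0.1086] [ 179.9222   -0.1512 -138.0583] [-4.2661 -2.6111 -0.2334] [-1.0828  1.7349 -0.0455]
0.1945 [ 0.26  0.03  0.04 -0.48]
0.1966 [ 0.47  0.02  0.04 -1.49]
0.17455744423453023
tool fx,fy 4.918403891574932 0.9091411255241466
```

>>> send_rows:
  plan:
    - [[-0.05,0,0,0,0,0.3],[-0.1,0,0,0,0,0.5],[-0.15,0,0,0,0,0.7],[-0.2,0,0,0,0,0.9],[-0.2,0,0,0,0,0.9],[-0.2,0,0,0,0,0.9]]

```text
clock: 21.85
tool_pos: [0.5062, -0.0261, 0.1085]
orientation: [179.9, -0.3, -139.0]
force: [-6.9, -7.1, 4.1]
opening: 0.0121
gripper_force: 30.0
```

```bash
python3 st.py; python3 q.py
```

```text
21.85 [ 0.5062 -0.0261  0.1085] [ 179.8853   -0.324  -138.9531] [-6.9456 -7.1024  4.0823] [-2.4571  2.9728  0.0022]
0.1945 [0.23 0.05 0.05 0.41]
0.1966 [ 0.44  0.04  0.05 -0.59]
0.1748948046094413
tool fx,fy 9.9021880132085 -0.7953758536793565
```

```bash
python3 - <<'E'
from fit import *
a=snap('scene','s5')['img'];b=snap('top','t5')['img'];w=snap('wrist','w5')['img'];a0=ld('scene0')['img']
f=lambda i,u,v,du,dv,k:cv2.resize(i[v:v+dv,u:u+du][:,:,::-1],(400,300),interpolation=cv2.INTER_CUBIC)
A=f(a,280,175,60,45,0);A0=f(a0,280,175,60,45,0);B=f(b,290,185,60,45,0);Wd=f(w,240,160,160,120,0)
cv2.imwrite('pics/comp.png',np.vstack([np.hstack([A,A0]),np.hstack([B,Wd])]))
E
```

```text
(no output)
```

View pics/comp.png

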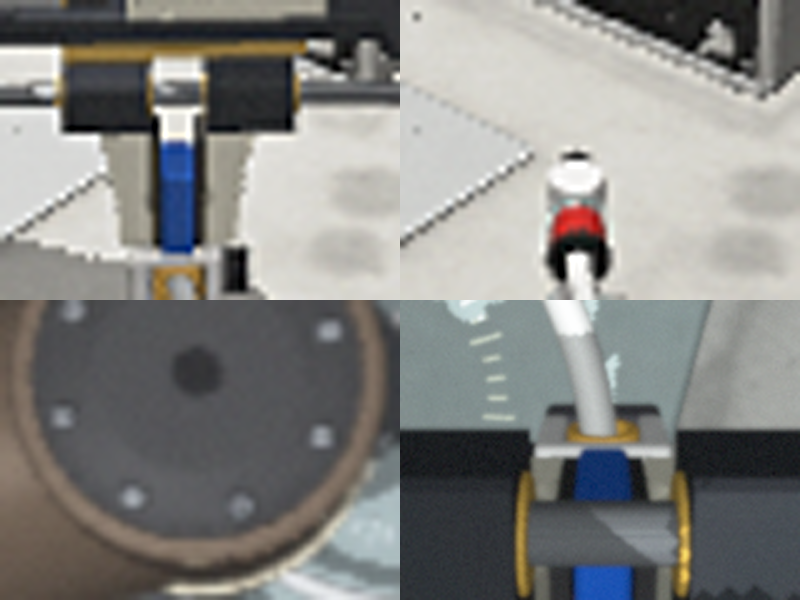

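```bash
python3 - <<'E'
from fit import *
a=ld('w4')['img'].astype(int);b=ld('w5')['img'].astype(int)
for u in [304,310,320,336]:
    print(u,[int(a[v,u].sum()//3) for v in range(200,236)]);print('  ',[int(b[v,u].sum()//3) for v in range(200,236)])
f=ld('w3');
print(a[205:222,320].tolist());print(b[205:222,320].tolist())
E
```

```text
304 [166, 130, 76, 48, 47, 54, 80, 111, 118, 123, 124, 124, 120, 120, 121, 121, 118, 129, 150, 182, 200, 196, 170, 125, 108, 99, 87, 80, 78, 66, 61, 56, 52, 42, 39, 38]
   [133, 109, 67, 44, 47, 65, 92, 113, 119, 121, 121, 117, 117, 116, 116, 112, 118, 130, 156, 190, 205, 203, 168, 132, 107, 99, 85, 78, 73, 68, 58, 54, 45, 42, 41, 36]
310 [208, 182, 110, 58, 43, 52, 63, 73, 78, 85, 85, 82, 79, 88, 98, 107, 109, 124, 150, 181, 196, 192, 149, 84, 27, 31, 30, 34, 33, 35, 38, 35, 42, 42, 41, 43]
   [140, 129, 116, 101, 94, 87, 86, 91, 90, 93, 89, 85, 82, 93, 106, 112, 120, 134, 158, 190, 203, 197, 154, 85, 36, 32, 35, 35, 37, 39, 38, 43, 32, 43, 44, 51]
320 [182, 143, 87, 49, 47, 48, 62, 86, 116, 135, 141, 138, 141, 137, 128, 115, 128, 134, 138, 127, 86, 56, 61, 55, 57, 52, 53, 52, 59, 59, 57, 62, 61, 58, 56, 55]
   [179, 177, 182, 184, 184, 182, 186, 187, 188, 192, 189, 190, 189, 179, 150, 126, 138, 134, 136, 117, 77, 56, 53, 54, 56, 58, 59, 56, 58, 56, 57, 56, 54, 53, 59, 57]
336 [221, 195, 123, 63, 47, 55, 75, 101, 110, 109, 110, 110, 110, 106, 107, 102, 108, 119, 148, 183, 199, 199, 158, 98, 66, 52, 38, 35, 29, 27, 24, 25, 21, 26, 25, 22]
   [136, 108, 67, 46, 50, 60, 87, 106, 111, 111, 109, 109, 108, 108, 105, 107, 111, 129, 160, 191, 207, 205, 163, 104, 69, 52, 40, 35, 33, 28, 21, 24, 22, 24, 24, 23]
[[48, 46, 51], [68, 63, 57], [107, 91, 60], [160, 128, 62], [191, 151, 65], [200, 157, 67], [198, 154, 63], [199, 157, 67], [195, 152, 64], [183, 142, 60], [162, 128, 57], [172, 139, 73], [158, 140, 105], [139, 138, 137], [117, 125, 139], [65, 79, 116], [19, 51, 100]]
[[180, 185, 183], [184, 189, 185], [186, 188, 189], [186, 191, 189], [189, 194, 194], [186, 191, 190], [188, 192, 192], [188, 191, 189], [180, 181, 177], [161, 154, 135], [162, 134, 83], [177, 146, 93], [144, 137, 121], [129, 136, 143], [101, 113, 139], [50, 71, 112], [16, 49, 104]]
```

>>> send_rows:
  plan:
    - [[-0.02,0,-0.03,0,0,0],[-0.04,0,-0.06,0,0,0],[-0.04,0,-0.06,0,0,0],[-0.04,0,-0.06,0,0,0]]

```text
clock: 22.33
tool_pos: [0.5062, -0.026, 0.1086]
orientation: [179.9, -0.4, -139.0]
force: [-6.0, -7.5, -0.8]
opening: 0.0117
gripper_force: 30.0
```

```bash
python3 st.py; python3 q.py
```

```text
22.3333 [ 0.5062 -0.026   0.1086] [ 179.8682   -0.3655 -138.9697] [-6.0054 -7.5292 -0.757 ] [-3.0136  2.4182 -0.0242]
0.1945 [0.23 0.05 0.04 0.43]
0.1966 [ 0.44  0.05  0.04 -0.58]
0.17493326331591463
tool fx,fy 9.472810106414894 -1.7374517489861034
```

>>> send_rows:
  plan:
    - [[0,-0.05,0,0,0,0.3],[0,-0.08,0,0,0,0.6],[0,-0.08,0,0,0,0.6],[0,-0.05,0,0,0,0.4],[0,-0.05,0,0,0,0.4]]

```text
clock: 22.75
tool_pos: [0.5063, -0.0261, 0.1085]
orientation: [179.8, -0.4, -139.4]
force: [-7.9, -5.7, -0.0]
opening: 0.0118
gripper_force: 30.0
```

```bash
python3 st.py; python3 q.py
```

```text
22.75 [ 0.5063 -0.0261  0.1085] [ 179.8421   -0.3656 -139.352 ] [-7.8684 -5.6778 -0.0308] [-2.1363  3.0316  0.0541]
0.1945 [0.23 0.04 0.05 0.81]
0.1966 [ 0.44  0.04  0.05 -0.19]
0.17487079553591808
tool fx,fy 9.66855902901727 0.8176953730394869
```

>>> send_rows:
  plan:
    - [[0.08,0,0,0,0,0],[0.16,0,0,0,0,0],[0.24,0,0.04,0,0,0],[0.24,0,0.08,0,0,0],[0.24,0,0.12,0,0,0],[0.24,0,0.12,0,0,0],[0.24,0,0.12,0,0,0]]

```text
clock: 23.33
tool_pos: [0.5066, -0.0268, 0.1082]
orientation: [179.9, -0.1, -139.3]
force: [-5.5, -2.8, 0.9]
opening: 0.0118
gripper_force: 30.0
```

```bash
python3 st.py; python3 q.py
```

```text
23.3333 [ 0.5066 -0.0268  0.1082] [ 179.9436   -0.1313 -139.3335] [-5.4771 -2.8273  0.9396] [-1.1405  2.0734  0.1002]
0.1945 [ 0.25 -0.03  0.08  0.79]
0.1966 [ 0.46 -0.04  0.08 -0.21]
0.17421792054201876
tool fx,fy 5.99688920275562 1.4246268445944832
```

>>> send_rows:
  plan:
    - [[0.06,0,0,0,0,0],[0.12,0,0,0,0,0],[0.14,0,0,0,0,0],[0.14,0,0,0,0,0],[0.14,0,0,0,0,0],[0.14,0,0,0,0,0]]

```text
clock: 23.83
tool_pos: [0.5068, -0.0271, 0.1086]
orientation: [180.0, -0.0, -139.3]
force: [-2.9, -1.2, -3.3]
opening: 0.0121
gripper_force: 30.0
```

```bash
python3 st.py; python3 q.py
```

```text
23.8333 [ 0.5068 -0.0271  0.1086] [ 179.9976   -0.0002 -139.3233] [-2.9233 -1.1821 -3.289 ] [-0.5108  1.1064  0.0451]
0.1945 [ 0.26 -0.07  0.04  0.78]
0.1966 [ 0.47 -0.08  0.04 -0.22]
0.1738407497496084
tool fx,fy 2.987467787160758 1.0088776651112321
```

>>> send_rows:
  plan:
    - [[0.04,0.02,0.05,0,0,0],[0.04,0.03,0.1,0,0,0],[0.04,0.03,0.1,0,0,0],[0.04,0.03,0.1,0,0,0],[0.04,0.03,0.1,0,0,0],[0.04,0.03,0.1,0,0,0]]

```text
clock: 24.33
tool_pos: [0.5067, -0.0271, 0.1078]
orientation: [-180.0, 0.0, -139.3]
force: [-1.1, -1.4, -1.9]
opening: 0.0116
gripper_force: 30.0
```

```bash
python3 st.py; python3 q.py
```

```text
24.3333 [ 0.5067 -0.0271  0.1078] [-179.9753    0.0405 -139.3122] [-1.1053 -1.4387 -1.9359] [-0.6565  0.3057  0.021 ]
0.1945 [ 0.26 -0.07  0.12  0.77]
0.1966 [ 0.47 -0.07  0.12 -0.23]
0.1738559702233132
tool fx,fy 1.7760637718804357 -0.37032967186087484
```

>>> send_rows:
  plan:
    - [[0,0,0,0,0,0],[0,0,0,0,0,0],[0,0,0,0,0,0],[0,0,0,0,0,0],[0,0,0,0,0,0],[0,0,0,0,0,0],[0,0,0,0,0,0],[0,0,0,0,0,0]]
  fingers: 0.4

```text
clock: 25.0
tool_pos: [0.5064, -0.0272, 0.1076]
orientation: [-180.0, 0.0, -139.3]
force: [0.8, -0.2, 0.1]
opening: 0.0348
gripper_force: 0.0
```

>>> send_rows:
  plan:
    - [[0,0,-1,0,0,0],[0,0,-2.5,0,0,0],[0,0,-5,0,0,0],[0,0,-8,0,0,0],[0,0,-11,0,0,0],[0,0,-14,0,0,0],[0,0,-15,0,0,0],[0,0,-15,0,0,0]]

```text
clock: 25.67
tool_pos: [0.5079, -0.027, 0.2617]
orientation: [-179.8, 0.3, -139.3]
force: [0.0, -0.0, 0.4]
opening: 0.0353
gripper_force: 0.0
```

>>> send_rows:
  plan:
    - [[3,9,0,0,0,0],[3,9,0,0,0,0],[3,9,0,0,0,0],[3,9,0,0,0,0],[3,9,0,0,0,0],[3,9,0,0,0,0],[3,9,0,0,0,0]]

```text
clock: 26.25
tool_pos: [0.4254, 0.0213, 0.2573]
orientation: [180.0, -0.0, -139.4]
force: [0.4, -0.1, -0.5]
opening: 0.0352
gripper_force: 0.0
```

```bash
python3 st.py; python3 - <<'E'
from fit import *
a=snap('scene','s6')['img'];b=snap('top','t6')['img'];w=snap('wrist','w6')['img']
for n,n0,bx in [('s6','scene0',(290,325,190,220)),('t6','top0',(300,340,195,225))]:
    for k in (n0,n):
        q=ld(k);im=q['img'].astype(int);m=((im[:,:,0]-im[:,:,1]>60)&(im[:,:,0]-im[:,:,2]>60));M=np.zeros_like(m);M[bx[2]:bx[3],bx[0]:bx[1]]=1;m&=M;v,u=np.where(m);print(k,u.mean(),v.mean(),len(u))
tip=np.array([.4988,-.2008]);L=.03+.12*np.radians(80)
for k in ['top0','scene0']:
    for d in (.012,.02):print(k,d,proj(ld(k),[*rod(tip,np.radians(120),L+d)[0],.095]))
print(proj(ld('w6'),[.52,-.02,.1]))
f=lambda i,u,v,du,dv,k=0:cv2.resize(i[v:v+dv,u:u+du][:,:,::-1],(400,300),interpolation=cv2.INTER_CUBIC)
cv2.imwrite('pics/comp2.png',np.vstack([np.hstack([f(a,270,170,100,75),f(b,290,185,100,75)]),np.hstack([f(w,0,0,400,300),f(w,240,100,400,300)])]))
E
```

```text
26.25 [0.4254 0.0213 0.2573] [ 179.9957   -0.0428 -139.3544] [ 0.406  -0.0647 -0.4647] [ 0.0424 -0.0797  0.0176]
scene0 306.0 207.7037037037037 27
s6 303.5 206.0 6
top0 316.35135135135135 211.1081081081081 37
t6 314.0 206.5 4
top0 0.012 [np.float64(317.2600483232727), np.float64(211.74642645972926)]
top0 0.02 [np.float64(315.5225333147569), np.float64(209.57252267072423)]
scene0 0.012 [np.float64(306.18059123160117), np.float64(209.89585047500177)]
scene0 0.02 [np.float64(306.17159209637117), np.float64(208.00199966938703)]
[np.float64(242.29192675199192), np.float64(221.50979538889624)]
```

View pics/comp2.png

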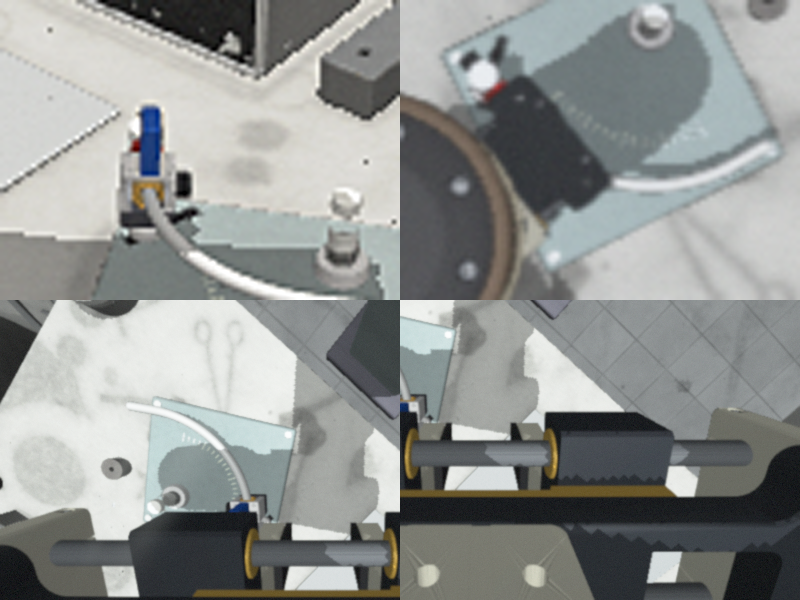

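>>> send_rows:
  plan:
    - [[-15,12,0,0,0,0],[-15,12,0,0,0,0],[-15,12,0,0,0,0],[-15,12,0,0,0,0],[-15,12,0,0,0,0],[-15,12,0,0,0,0],[-15,12,0,0,0,0]]

```text
clock: 26.98
tool_pos: [0.4607, 0.2113, 0.2565]
orientation: [-180.0, -0.1, -139.2]
force: [0.2, -1.3, -0.5]
opening: 0.0353
gripper_force: 0.0
```

```bash
python3 st.py; python3 - <<'E'
from fit import *
snap('top','t7');snap('scene','s7')
t0,t=ld('top0')['img'].astype(int),ld('t7')['img'].astype(int)
red=lambda im,k:((im[:,:,0]-im[:,:,1]>k)&(im[:,:,0]-im[:,:,2]>k))
for im in (t0,t):
    m=red(im,40);m[:,:300]=0;m[:,340:]=0;m[:195]=0;m[230:]=0;v,u=np.where(m);print('red',u.mean(),v.mean(),len(u),[(int(a),int(b)) for a,b in zip(u,v)][:40])
m=(t[:,:,2]-t[:,:,0]>50);m[:,:295]=0;m[:,400:]=0;m[:190]=0;m[240:]=0;v,u=np.where(m);print('blue',u.mean(),v.mean(),len(u))
print('fin at .137',atz(ld('t7'),u.mean(),v.mean(),.137))
# axis: red extent along rod direction (h=40deg) in world at z .1025
for k,im in (('top0',t0),('t7',t)):
    m=red(im,40);m[:,:300]=0;m[:,340:]=0;m[:195]=0;m[230:]=0;v,u=np.where(m)
    W=np.array([atz(ld(k),a,b,.1)[:2] for a,b in zip(u,v)]);e=rod(np.array([.4988,-.2008]),np.radians(120),.1975)[0];d=np.array([np.cos(np.radians(40)),np.sin(np.radians(40))])
    s=np.sort((W-e)@d);print(k,'red along rod past arc end mm',s[[0,1,len(s)//2,-2,-1]]*1e3)
print('tip->fin',np.linalg.norm(atz(ld('t7'),*[np.where(((t[:,:,2]-t[:,:,0]>50))&(np.indices(m.shape)[1]>295)&(np.indices(m.shape)[1]<400)&(np.indices(m.shape)[0]>190)&(np.indices(m.shape)[0]<240))[i].mean() for i in (1,0)],.137)[:2]-[.4988,-.2008]))
E
```

```text
26.9833 [0.4607 0.2113 0.2565] [-179.9874   -0.1302 -139.2484] [ 0.176  -1.268  -0.4512] [-0.0026 -0.1159  0.0138]
red 316.4222222222222 211.2 45 [(315, 208), (316, 208), (317, 208), (318, 208), (314, 209), (315, 209), (316, 209), (317, 209), (318, 209), (319, 209), (313, 210), (314, 210), (315, 210), (316, 210), (317, 210), (318, 210), (319, 210), (313, 211), (314, 211), (315, 211), (316, 211), (317, 211), (318, 211), (319, 211), (320, 211), (313, 212), (314, 212), (315, 212), (316, 212), (317, 212), (318, 212), (319, 212), (320, 212), (314, 213), (315, 213), (316, 213), (317, 213), (318, 213), (319, 213), (315, 214)]
red 314.34090909090907 208.95454545454547 44 [(315, 205), (313, 206), (314, 206), (315, 206), (316, 206), (312, 207), (313, 207), (314, 207), (315, 207), (316, 207), (317, 207), (311, 208), (312, 208), (313, 208), (314, 208), (315, 208), (316, 208), (317, 208), (318, 208), (311, 209), (312, 209), (313, 209), (314, 209), (315, 209), (316, 209), (317, 209), (318, 209), (311, 210), (312, 210), (313, 210), (314, 210), (315, 210), (316, 210), (317, 210), (312, 211), (313, 211), (314, 211), (315, 211), (316, 211), (313, 212)]
blue 321.0833333333333 214.3125 48
fin at .137 [ 0.5094 -0.0266  0.137 ]
top0 red along rod past arc end mm [ 4.8577  5.3156 14.6652 23.6325 24.0961]
t7 red along rod past arc end mm [12.8867 14.6652 23.169  31.6884 32.1544]
tip->fin 0.1745689548910008
```

```bash
python3 -c "
from plant import ctrl
print(ctrl.close_job())"
```

```text
the job is handed in; nothing more can be done
None
```

The carriage is on the rod with its lens facing the vial, and it has pushed the red buffer home: the top camera shows about 8 mm of travel and it hit a hard stop, peak force about 12 N. I let go, moved the arm clear and handed the job in at 27 s; the carriage sits about 3 mm closer to the measured tip than the nominal 178 mm, which I put down to the tip measurement.

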